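# Tip the picket fence flat into its taped place

### The arm

A 6-joint arm with a two-finger parallel gripper is mounted at the origin on the work surface. World frame = base frame: x ahead of the robot, y to its left, z up, the work surface at z = 0. Lengths are in mm, angles in rad, forces in N, time in s.
With the tool pointing down it reaches from about 350 to 800 mm from the base axis. Payload 7.3 kg.
Tool frame: the origin (TCP) lies midway between the tips of the shut fingers; the grasp point (between the pads) lies 19 mm behind it (bot.grip_depth is the distance from the TCP to the grasp point, in mm); z points along the fingers, y is the direction in which the jaws open and shut (so a half turn about z gives the same grasp; the last joint's range is limited). The gripper opens to 85 mm and grips with 20 to 120 N. Pads are 22 mm wide; open, the fingers measure 114 mm over their backs; the gripper's body (76 mm by 85 mm) begins 54 mm behind the grasp point. The pads swing forward as they close: fully open they stand 13 mm farther back than shut.
Start: joints at [1.165, 0.342, 1.524, -0, 1.275, -0.146], TCP at [134.85, 507.405, 231.322] pointing down, gripper open.
Joint ranges: [-2.53, 2.53], [-0.77, 2.02], [0.04, 2.7], [-1, 4.14], [0.28, 2.66], [-3.11, 3.11]. Speed limits (rad/s): [2.57, 2.57, 3.14, 3.14, 3.14, 3.14].

### API

Orientations are given as [roll, pitch, yaw] about the fixed x, y, z axes, in that order (R = Rz(yaw) Ry(pitch) Rx(roll)).
In Python, from workcell import bot, get_image, camera_model, order gives the robot as it stands.
- The arm moves only by the shell command python3 -m creep 'ROWS' [OPENING] [FORCE]. ROWS is JSON, a list that holds one entry, the list of rows, each a list of 4 numbers: the shift along the tool's x, y, z normalised to -1 to 1, where 1 is 0.1 m, then the turn about the tool's z normalised to -1 to 1, where 1 is pi/2 rad. A call has 1 to 12 rows; each row is the pose to reach, as a shift and turn from the pose measured when the call began, along the tool's axes at that moment; what a row does not reach only later rows make up. A row lasts 1/8 s, in which the tool goes at most 62.5 mm and 10.7 degrees, less where a joint would pass 70% of its speed; a pose out of reach is approached as far as the arm can. A call with a number of a shift or a turn outside -1 to 1 is refused whole. A call with a gripper value outside its range is refused whole. OPENING is the gripper's target within -1 to 1 (shut at 1, half-way at 0, fully open at -1), set as the call begins (- or left out, the last holds). The fingers move at their own pace and stop on an object; FORCE is the grip in N (left out, the last holds). Time passes only in rows, so rows that repeat a pose let the fingers close. It gives the time, the measured TCP pose, the force and the opening at its end, in the units of the state.
- bot.state(): the state, without advancing time (a new reading comes with each control period).
- get_image(name): name is "scene" or "side" or "wrist"; returns the picture (384x512x3 uint8, red, green, blue); there is no depth.
- camera_model(name): a dict with "fx", "fy", "cx", "cy" (pixels), "k1" (the pictures are not rectified: a ray, as slopes to the right and down, at radius r is drawn at 1 + k1 r^2 times it, then the intrinsics apply), "cam_to_world" (4x4, takes a point from camera to world coordinates); the wrist camera has in their place "T_tool_cam" (4x4, takes a point from camera to tool coordinates, whose origin is the TCP and whose axes are the flange's). Camera axes: x right, y up, looking along -z (the intrinsics and any distortion apply to the point x, -y, -z); pixel columns grow to the right and rows downward; lengths in mm; the calibration is good to about 2 mm. A picture is of the moment at which its call begins: read the wrist's pose just before it. camera_model takes no time and is no camera call.
- order.hand_in(): hands the job in, once; it reports no verdict.
The state is a dict: "clock": time; "qpos": joint angles; "qd": joint speeds; "joint_torque": joint torques, N m; "tool_pos": TCP position; "eef_rot": TCP orientation; "wrist_force": force on the tool from outside, world axes, zero at the start; "wrist_torque": the same for the moment, N m; "finger_gap": finger opening in mm.
Only numpy, scipy, OpenCV 4.12 (cv2) and the standard library are available. Lean on these libraries where they do the work, as an engineer would, in place of code of your own. Each camera call takes 0.05 s, during which the arm holds its last target.

### The job

The toy picket fence section is to be laid down for repainting inside the rectangle of masking tape on the table, without ever picking it up. With the fingertips, push one end of the standing fence to slide it lengthways, still upright, until it stands alongside the middle of the rectangle, then push it high on the side away from the rectangle so that it topples over and lands flat with all of it inside the tape; if it comes to lie outside, the job has failed. Leave the letterbox, wheelbarrow, bin and gnome undisturbed.

Things in the scene. Friction and masses are not known exactly. Their poses are not given: they have to be found in the camera images.
- fence: Loose wooden picket fence section, about 0.14 kg, standing: 140 long (its y), 28 thick (its x), 95 high (its z). Origin: centre of its underside. Full-length sill (heights 0-12) and top rail (60-74), both 28 thick; end posts 24 thick, full height, flush with the rail ends; pickets 10 thick. Both faces alike. Falls by itself once tipped about 20 degrees; pushed low on a face it slides.
- outline: Rectangle of pale masking tape, flat on the table: outer edges 128 (its x) by 180 (its y), tape 8 wide. Origin: its centre. Lies on one side (+x or -x) of the fence, its y axis parallel to the fence's length within about 6 degrees, displaced 30 to 100 lengthways; its near edge is about 2 from the fence's centre line, so a fence standing beside its middle falls inside it.
- pond: Flat round-ended toy pond, 110 by 160, below 1 thick, on the other side of the fence's line. Origin: its centre. The hand may pass over or touch it; the fence must not fall there.
- foot_l (a point): Lower corner of the fence section (mid-thickness), at its +y end, height 0. Pushed on an end post lower than 50 up, the fence slides lengthways and stays upright
- foot_r (a point): Lower corner of the fence section (mid-thickness), at its -y end, height 0
- top_l (a point): Upper corner of the fence section (mid-thickness), at its +y end, height 95. Pushed on the top rail, the fence tips about its far bottom edge and lands with that edge about where it stood, its top 95 farther out
- top_r (a point): Upper corner of the fence section (mid-thickness), at its -y end, height 95
- letterbox: Bystander: loose red plastic toy letterbox with a round top and slot flap, 50 by 56, 122 high, standing on the table; origin at the centre of its underside. It stays where it is.
- bin: Bystander: loose round stainless steel toy bin with a clipped lid, 64 across, 89 high, standing on the table; origin at the centre of its underside. It stays where it is.
- gnome: Bystander: loose ceramic gnome with a pointed hat, 52 across, 105 high, standing on the table; origin at the centre of its underside. It stays where it is.
- barrow: Bystander: loose green plastic toy wheelbarrow, 127 long (its x axis) by 50 wide, 48 high, origin on the table below the middle of its tray. It stays where it is.
There are look-alikes about, which are no part of the job. Of the things like the fence, leave any that is green or red; of the rest the larger one is meant.

How it is judged (in metres and radians):
On the way:
1. the fence, still standing upright, has been slid alongside the rectangle (neither end beyond the rectangle's ends) (angle between fence's own z axis and vertical below 0.15 rad and y of foot_l in the frame of outline between -0.094 and 0.094 m and y of foot_r in the frame of outline between -0.094 and 0.094 m and y of top_l in the frame of outline between -0.094 and 0.094 m and y of top_r in the frame of outline between -0.094 and 0.094 m), for 0.2 s.
At the end, for the whole second after the job is handed in: The fence lies flat on the table (within about 6 degrees) and at rest, all four of its corners within the outer edges of the taped rectangle, and no bystander is more than 15 mm from where it began (angle between fence's own z axis and vertical between 1.47 and 1.67 rad and height (world z) of each of foot_l, foot_r, top_l, top_r below 0.03 m and x of foot_l in the frame of outline between -0.064 and 0.064 m and y of foot_l in the frame of outline between -0.09 and 0.09 m and x of foot_r in the frame of outline between -0.064 and 0.064 m and y of foot_r in the frame of outline between -0.09 and 0.09 m and x of top_l in the frame of outline between -0.064 and 0.064 m and y of top_l in the frame of outline between -0.09 and 0.09 m and x of top_r in the frame of outline between -0.064 and 0.064 m and y of top_r in the frame of outline between -0.09 and 0.09 m and linear speed of fence below 0.02 m/s and angular speed of fence below 0.1 rad/s and distance of each of letterbox, bin, gnome, barrow from where it was at the start of the episode below 0.015 m); the robot touches nothing.
It fails at once if the fence is picked up (its underside centre more than 30 mm up, or an upper corner above 115 mm) (height (world z) of fence above 0.03 m or height (world z) of any of top_l, top_r above 0.115 m).
It fails at once if the fence has come to lie outside the taped rectangle (more than 4 mm over its outer edge) (angle between fence's own z axis and vertical above 1.45 rad and linear speed of fence below 0.01 m/s and angular speed of fence below 0.1 rad/s and not (x of foot_l in the frame of outline between -0.068 and 0.068 m and y of foot_l in the frame of outline between -0.094 and 0.094 m and x of foot_r in the frame of outline between -0.068 and 0.068 m and y of foot_r in the frame of outline between -0.094 and 0.094 m and x of top_l in the frame of outline between -0.068 and 0.068 m and y of top_l in the frame of outline between -0.094 and 0.094 m and x of top_r in the frame of outline between -0.068 and 0.068 m and y of top_r in the frame of outline between -0.094 and 0.094 m)).
It fails at once if the letterbox, wheelbarrow, bin or gnome is pushed more than 15 mm or tipped (distance of any of letterbox, bin, gnome, barrow from where it was at the start of the episode above 0.015 m or angle between any of letterbox, bin, gnome, barrow's own z axis and vertical above 0.3 rad).
It also fails if it takes over 42 s, if anything falls off the work surface, if the arm or the gripper's body presses on something with over 40 N, if the wrist force passes 120 N, or if a joint passes its speed limit or range.

## Working session

There is one attempt and no reset: what is moved stays moved. The work goes in short steps, Python scripts to look and compute and a shell command to move; the robot and the scene stay as the last step left them, time stands still between calls to the robot, and variables do not carry over. Pictures are saved under pics/ and viewed, and the job is handed in when it is done.

```bash
mkdir -p pics; ls; python3 - <<'E'
from workcell import bot,get_image,camera_model
import cv2
for n in("scene","side","wrist"):
    im=get_image(n); cv2.imwrite(f"pics/{n}0.png",im[:,:,::-1]); 
    print(n,camera_model(n))
print(bot.state())
E
```

```text
pics
scene {'fx': 396.25826941019204, 'fy': 396.25826941019204, 'cx': 255.6305408715375, 'cy': 197.37418112396531, 'k1': -0.11229078529491716, 'cam_to_world': array([[ 8.19385196e-01, -4.05636756e-01,  4.05051507e-01,
         9.60933555e+02],
       [ 5.73242900e-01,  5.78957759e-01, -5.79827983e-01,
        -5.14168123e+02],
       [ 6.91829193e-04,  7.07295366e-01,  7.06917807e-01,
         7.62059381e+02],
       [ 0.00000000e+00,  0.00000000e+00,  0.00000000e+00,
         1.00000000e+00]])}
side {'fx': 346.54782026719107, 'fy': 346.54782026719107, 'cx': 248.72316856355107, 'cy': 191.60876160670466, 'k1': -0.10876834733477703, 'cam_to_world': array([[ 9.94265026e-01,  4.63724095e-02, -9.63673054e-02,
         5.05009686e+02],
       [-1.06139967e-01,  5.38184764e-01, -8.36116898e-01,
        -5.59094055e+02],
       [ 1.30906603e-02,  8.41550212e-01,  5.40020254e-01,
         4.87946252e+02],
       [ 0.00000000e+00,  0.00000000e+00,  0.00000000e+00,
         1.00000000e+00]])}
wrist {'fx': 295.57821709905, 'fy': 295.57821709905, 'cx': 256.5590720414869, 'cy': 192.45542620760745,
[... 355 characters left out ...]
0,
         1.00000000e+00]])}
{'clock': 0.15, 'qpos': array([ 1.16500606e+00,  3.42550209e-01,  1.52477924e+00, -1.07390623e-05,
        1.27538486e+00, -1.45999945e-01]), 'qd': array([-0.00019027, -0.00185292, -0.00188213, -0.00091819, -0.00059032,
        0.00086316]), 'joint_torque': array([ 1.05546966e-03, -4.33915865e+01, -2.46144658e+01, -3.04115993e-04,
        5.81837274e-03, -3.91765673e-05]), 'tool_pos': array([134.72769495, 507.12067812, 230.79848275]), 'eef_rot': array([-3.14048143e+00, -1.53019696e-04,  2.88180538e+00]), 'wrist_force': array([-0.42498693, -0.42344401,  0.42998269]), 'wrist_torque': array([-0.06942671, -0.00033512,  0.06506149]), 'finger_gap': 85.09097073774657}
```

View pics/scene0.png

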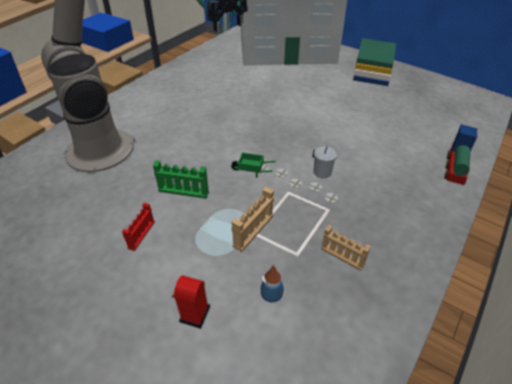

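View pics/side0.png

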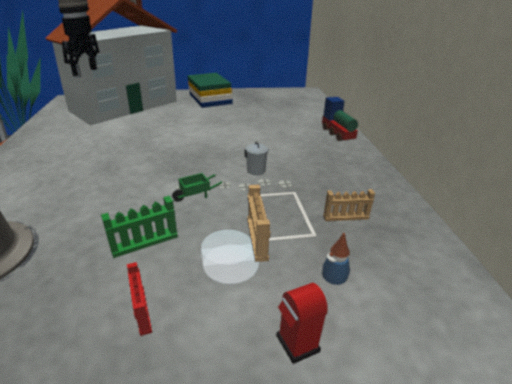

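View pics/wrist0.png

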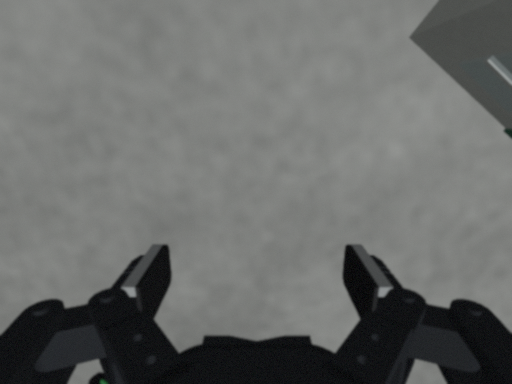

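Fence-like things in the scene view are green (181,180), red (139,226), small tan (345,247) and larger tan (254,219). I choose the larger tan one, which stands between the pond (220,233) and the tape (295,222). Next I check it in a close crop.

```bash
python3 - <<'E'
import cv2
a=cv2.imread("pics/scene0.png");b=cv2.imread("pics/side0.png")
cv2.imwrite("pics/crop_sc.png",cv2.resize(a[140:310,180:380],None,fx=4,fy=3.5,interpolation=2)[:600])
cv2.imwrite("pics/crop_sc.png",cv2.resize(a[150:300,180:380],(800,600),interpolation=2))
cv2.imwrite("pics/crop_si.png",cv2.resize(b[150:300,170:370],(800,600),interpolation=2))
E
```

```text
(no output)
```

View pics/crop_sc.png

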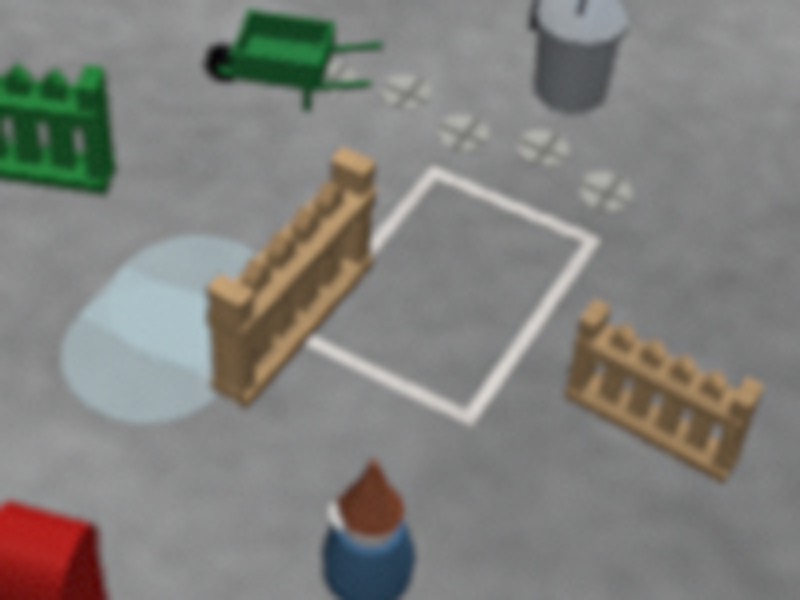

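View pics/crop_si.png

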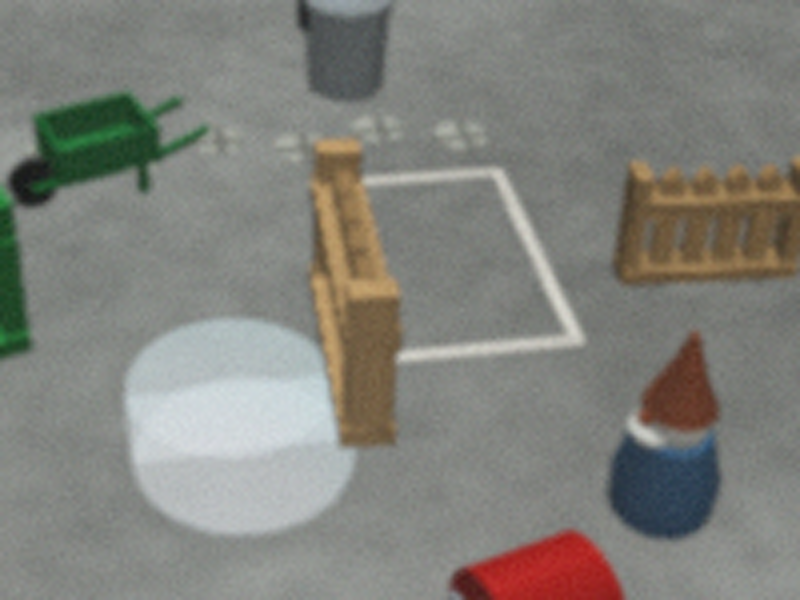

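The crop shows the larger tan fence: near end at its foot ~(213..245,405) in the crop, far foot ~(372,263), with tape corners at (433,165), (601,238) and (470,425). This confirms the choice.

```bash
cat > h.py <<'E'
import numpy as np, cv2
from workcell import bot,get_image,camera_model
from scipy.spatial.transform import Rotation as Ro
def rays(n,px,T=None):
    m=camera_model(n); px=np.atleast_2d(np.float64(px))
    d=(px-[m['cx'],m['cy']])/[m['fx'],m['fy']]; s=d.copy()
    for _ in range(20): s=d/(1+m['k1']*(s**2).sum(1,keepdims=True))
    if T is None: T=m['cam_to_world']
    v=np.c_[s[:,0],-s[:,1],-np.ones(len(s))]@T[:3,:3].T
    return T[:3,3],v
def plane(n,px,z=0,T=None):
    o,v=rays(n,px,T); return (o+v*((z-o[2])/v[:,2])[:,None])[:,:2]
def wristT():
    s=bot.state(); T=np.eye(4); T[:3,:3]=Ro.from_euler('xyz',s['eef_rot']).as_matrix(); T[:3,3]=s['tool_pos']
    return T@camera_model('wrist')['T_tool_cam']
E
python3 - <<'E'
from h import *
a=cv2.imread("pics/scene0.png");b=cv2.imread("pics/side0.png")
np.set_printoptions(precision=1,suppress=True)
sc=lambda L:[(180+(u+.5)/4-.5,150+(v+.5)/4-.5) for u,v in L]
si=lambda L:[(170+(u+.5)/4-.5,150+(v+.5)/4-.5) for u,v in L]
print("tape sc",plane("scene",sc([(433,165),(601,238),(470,425),(306,342)])).tolist())
print("tape si",plane("side",si([(500,168),(585,342),(400,362),(365,176)])).tolist())
print("fence bottom sc",plane("scene",sc([(213,390),(245,405),(372,263)])))
print("fence bottom si",plane("side",si([(342,443),(394,443),(314,275)])))
print("fence top sc z95",plane("scene",sc([(209,285),(240,305),(252,290),(334,153),(374,168)]),95))
print("fence top si z95",plane("side",si([(348,285),(398,285),(316,143),(360,143)]),95))
for n,im in(("scene",a),("side",b)):
    hsv=cv2.cvtColor(im,cv2.COLOR_BGR2HSV)
    m=((hsv[...,1]<30)&(hsv[...,2]>165)).astype(np.uint8)
    c=int(m.sum());nl,l,st,ce=cv2.connectedComponentsWithStats(m)
    for i in range(1,nl):
        if st[i,4]>60:
            x,y=st[i,:2]+st[i,2:4]//2
            P=plane(n,np.argwhere(l==i)[:,::-1])
            print(n,st[i],cv2.minAreaRect(P.astype(np.float32)))
# bystanders approx base
print("others sc", plane("scene",[(272,298),(325,176),(252,172),(233,165),(193,320),(325,150)]))
E
```

```text
tape sc [[582.801109102056, 182.9604485107434], [710.8857999332898, 187.7780687405234], [717.9266145556318, 6.250899059192761], [601.3967890166285, 2.81265301381643]]
tape si [[711.9569554144842, 185.98849189672592], [720.5035772572796, 7.439193177591392], [616.3396412975601, 0.7194294593861059], [622.3826174694283, 184.09589278711837]]
fence bottom sc [[576.8 -60.4]
 [599.4 -58.4]
 [598.5  82. ]]
fence bottom si [[577.8 -57.8]
 [603.7 -60.2]
 [578.4  81.8]]
fence top sc z95 [[577.8 -59. ]
 [601.  -60.9]
 [599.8 -48.1]
 [574.9  70.3]
 [602.1  73.3]]
fence top si z95 [[579.1 -52.1]
 [602.2 -54.2]
 [577.6  74.1]
 [601.3  72.1]]
scene [257 192  73  64 537] ((650.6006469726562, 94.00352478027344), (129.5300750732422, 184.1581573486328), 3.20440673828125)
scene [196 209  47  46 858] ((512.4627685546875, -38.84613037109375), (97.21131896972656, 153.25035095214844), 24.76532554626465)
side [ 96  27  68  13 419] ((-412.5850524902344, 3394.870849609375), (752.3031005859375, 580.7071533203125), 39.21790313720703)
side [261 192  55  49 358] ((665.6991577148438, 94.24781036376953), (103.11946105957031, 182.91665649414062), 2.3081088066101074)
side [ 201  230   58   54 2430] ((524.790771484375, -34.165443420410156), (107.59707641601562, 158.82080078125), 6.606471538543701)
others sc [[ 731.6 -123.2]
 [ 638.3  297.4]
 [ 455.8  190.4]
 [ 391.4  183.7]
 [ 625.4 -263. ]
 [ 581.5  405.3]]
```

Measured so far, in mm:
- **Tape:** centre ≈(651,94.5), yaw ≈2.3°. Measured size is 128×181 against the given 128×180.
- **Fence:** x 577–603, y −59 to 82, so centre ≈(590,11.5), yaw ≈0.
- **Slide needed:** ≈ +83 in y. The near tape edge then lies 2–3 from the fence's centre line, as described.

I will turn the tool so its x points along world +y, shut the fingers, and travel high.

```bash
python3 -m creep '[[[-0.3,-0.3,0,0.1],[-0.6,-0.6,0,0.22],[-1,-1,0,0.34],[-1,-1,0,0.46],[-1,-1,0,0.58],[-1,-1,0,0.7],[-1,-1,0,0.8],[-1,-1,0,0.834],[-1,-1,0,0.834]]]' 1 20
```

```text
clock: 1.27
tool_pos: [205.6, 384.7, 230.7]
eef_rot: [-3.141, 0.001, 1.572]
wrist_force: [-0.9, -1.1, 0.3]
finger_gap: 0.2
```

```bash
python3 -m creep '[[[-0.5,0.5,0,0],[-1,0.96,0,0],[-1,0.96,0,0]]]' && python3 -m creep '[[[-0.5,0.5,0,0],[-1,0.96,0,0],[-1,0.96,0,0]]]' && python3 -m creep '[[[-0.5,0.5,0,0],[-1,0.96,0,0],[-1,0.96,0,0]]]' && python3 -m creep '[[[-0.5,0.5,0,0],[-1,0.96,0,0],[-1,0.96,0,0]]]' && python3 -m creep '[[[-0.5,0,0,0],[-0.85,0,0,0],[-0.85,0,0,0]]]'
python3 - <<'E'
from h import *
T=wristT(); im=get_image("wrist"); np.save("T1.npy",T); cv2.imwrite("pics/w1.png",im[:,:,::-1])
cv2.imwrite("pics/s1.png",get_image("side")[:,:,::-1]); print(bot.state()['tool_pos'])
E
```

```text
clock: 1.65
tool_pos: [303.5, 282.7, 230.7]
eef_rot: [-3.141, 0.002, 1.57]
wrist_force: [0.8, 0.2, -0.7]
finger_gap: 0.1
clock: 2.02
tool_pos: [401.0, 180.9, 230.8]
eef_rot: [-3.141, 0.002, 1.567]
wrist_force: [0.4, 0.3, 0.8]
finger_gap: -0.3
clock: 2.4
tool_pos: [498.0, 79.4, 230.4]
eef_rot: [-3.141, 0.002, 1.566]
wrist_force: [0.5, 0.2, -0.4]
finger_gap: -0.1
clock: 2.78
tool_pos: [594.5, -21.9, 229.7]
eef_rot: [-3.14, 0.001, 1.565]
wrist_force: [0.0, 0.8, -0.4]
finger_gap: -0.1
clock: 3.15
tool_pos: [593.4, -107.0, 229.5]
eef_rot: [-3.139, 0.001, 1.563]
wrist_force: [0.4, -0.1, -0.2]
finger_gap: 0.1
[ 593.59785546 -104.9746278   229.77126315]
```

View pics/w1.png

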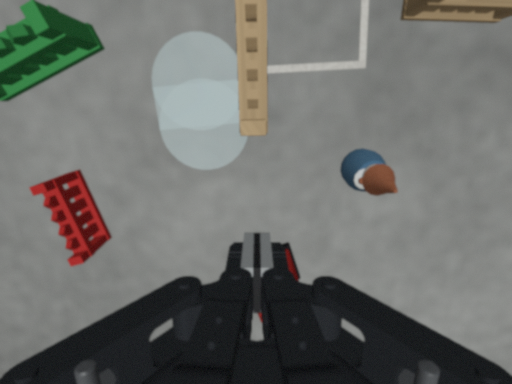

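View pics/s1.png

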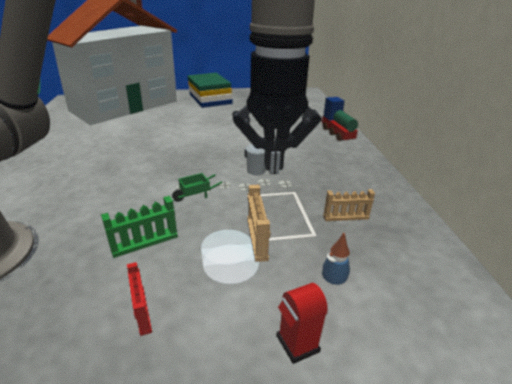

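The wrist view shows the fence's near end at pixels (240..267,120..135), in line with the fingers at about column 257. The tape's lower edge runs (268,69)–(366,64). Zooming in.

```bash
python3 - <<'E'
from h import *
a=cv2.imread("pics/w1.png"); cv2.imwrite("pics/w1c.png",cv2.resize(a[0:150,210:410],(800,600),interpolation=2))
E
```

```text
(no output)
```

View pics/w1c.png

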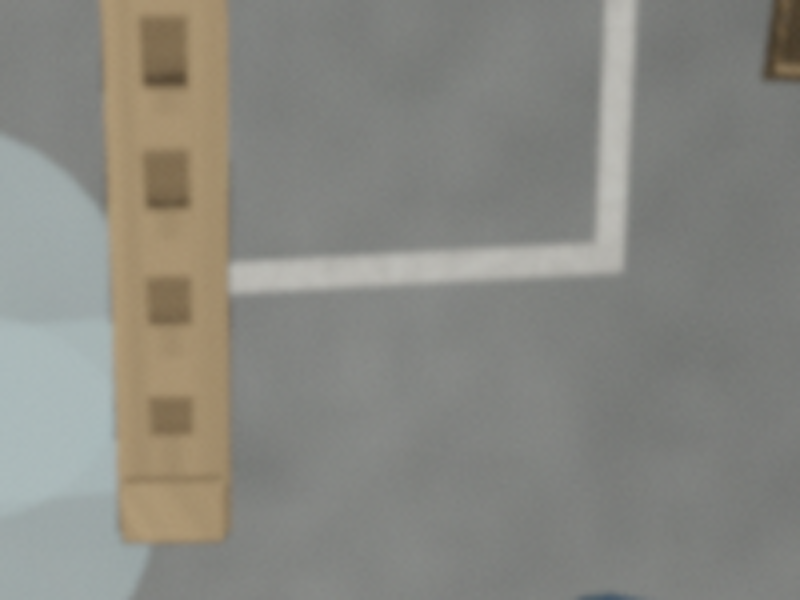

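```bash
python3 - <<'E'
from h import *
np.set_printoptions(precision=1,suppress=True)
T=np.load("T1.npy")
c=lambda L:[(210+(u+.5)/4-.5,(v+.5)/4-.5) for u,v in L]
print(plane("wrist",c([(122,540),(228,540),(120,478),(226,478)]),95,T))
print(plane("wrist",c([(112,300),(229,300),(103,2),(229,2)]),74,T))
print(plane("wrist",c([(625,271),(232,294),(637,2)]),0,T))
E
```

```text
[[579.1 -61.3]
 [603.6 -61.5]
 [579.  -47.4]
 [603.2 -47.6]]
[[576.8  -7.7]
 [604.4  -7.9]
 [576.4  53.8]
 [604.2  53.6]]
[[722.2   5.3]
 [607.5  -0.3]
 [718.8  74.3]]
```

```bash
python3 -m creep '[[[0,-0.02,0.5,0],[0,-0.02,1,0],[0,-0.02,1,0]]]' && python3 -m creep '[[[0.02,0,0.5,0.003],[0.03,-0.01,0.95,0.003],[0.03,-0.01,0.98,0.003],[0.03,-0.01,0.98,0.003]]]'
```

```text
clock: 3.62
tool_pos: [588.8, -102.1, 126.6]
eef_rot: [-3.131, -0.003, 1.568]
wrist_force: [0.4, 0.6, 0.6]
finger_gap: 0.6
clock: 4.12
tool_pos: [588.7, -98.8, 31.3]
eef_rot: [-3.135, -0.002, 1.564]
wrist_force: [0.4, 0.4, 1.3]
finger_gap: 0.2
```

```bash
python3 -m creep '[[[0.1,0.02,0,0],[0.2,0.025,0,0],[0.25,0.025,0,0],[0.3,0.025,0,0],[0.35,0.025,0,0],[0.4,0.025,0,0],[0.45,0.025,0,0],[0.5,0.025,0,0],[0.5,0.025,0,0]]]'
python3 - <<'E'
from h import *
cv2.imwrite("pics/s2.png",get_image("side")[:,:,::-1]);cv2.imwrite("pics/w2.png",get_image("wrist")[:,:,::-1])
E
```

```text
clock: 5.25
tool_pos: [592.5, -48.8, 32.7]
eef_rot: [-3.137, -0.001, 1.564]
wrist_force: [0.2, -2.4, 5.7]
finger_gap: -0.3
```

View pics/s2.png

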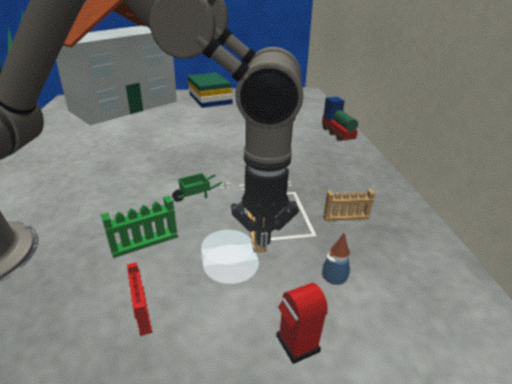

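View pics/w2.png

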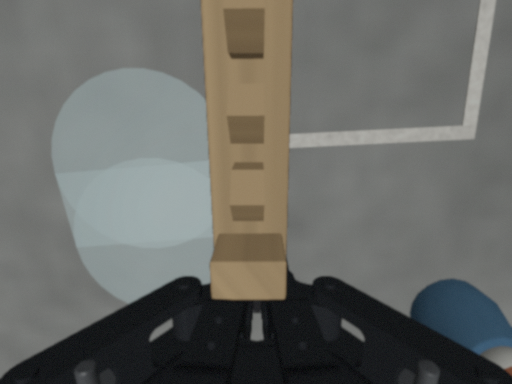

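The fence is being pushed squarely and is still upright. The upward force of 5.7 N suggests the gripper's knuckles rub the post top, so I raise the tool 7 mm and look at the force.

```bash
python3 -m creep '[[[-0.02,0,-0.03,0],[-0.04,0,-0.08,0],[-0.04,0,-0.08,0]]]'; python3 -m creep '[[[0.03,0,0.01,0],[0.06,0,0.01,0],[0.1,0,0.01,0],[0.14,0,0.01,0],[0.14,0,0.01,0]]]'
python3 - <<'E'
from h import *
cv2.imwrite("pics/w3.png",get_image("wrist")[:,:,::-1])
E
```

```text
clock: 5.72
tool_pos: [592.6, -53.1, 41.0]
eef_rot: [-3.138, -0.001, 1.564]
wrist_force: [0.5, 0.0, -0.7]
finger_gap: 0.1
clock: 6.35
tool_pos: [592.7, -38.6, 40.0]
eef_rot: [-3.138, -0.001, 1.564]
wrist_force: [0.1, -0.5, -0.1]
finger_gap: 0.0
```

View pics/w3.png

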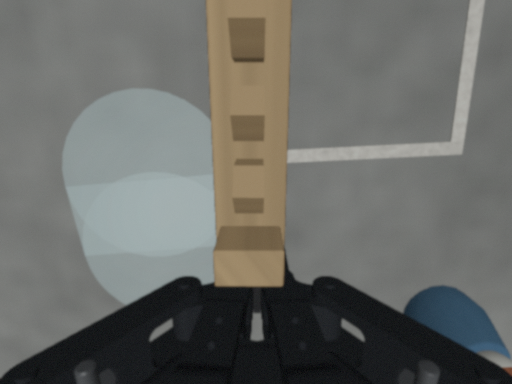

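```bash
python3 - <<'E'
from h import *
np.set_printoptions(precision=1,suppress=True)
T=wristT()
print(plane("wrist",[(215,287),(284,287)],95,T)); print(plane("wrist",[(209,60),(289,60),(214,180),(287,180)],74,T))
print(plane("wrist",[(463,152),(289,161)],0,T))
E
```

```text
[[579.7 -25.1]
 [603.4 -25.2]]
[[578.2  49.6]
 [605.4  49.4]
 [577.9   7.5]
 [605.7   7.4]]
[[722.3   5.5]
 [614.1   0.3]]
```

```bash
python3 -m creep '[[[0.05,0,0,0],[0.1,0,0,0],[0.15,0,0,0],[0.2,0,0,0],[0.25,0,0,0],[0.3,0,0,0],[0.35,0,0,0],[0.4,0,0,0],[0.44,0,0,0],[0.465,0,0,0],[0.465,0,0,0],[0.465,0,0,0]]]'
python3 -m creep '[[[-0.1,0,0,0],[-0.3,0,0,0],[-0.3,0,-0.5,0],[-0.3,0,-1,0],[-0.3,0,-1,0]]]'
python3 - <<'E'
from h import *
T=wristT(); cv2.imwrite("pics/w4.png",get_image("wrist")[:,:,::-1]); np.save("T4.npy",T)
cv2.imwrite("pics/sc4.png",get_image("scene")[:,:,::-1])
E
```

```text
clock: 7.9
tool_pos: [593.0, 7.7, 40.1]
eef_rot: [-3.138, -0.001, 1.564]
wrist_force: [-0.0, -0.0, 0.3]
finger_gap: 0.0
clock: 8.52
tool_pos: [595.7, -24.4, 144.6]
eef_rot: [3.136, 0.001, 1.563]
wrist_force: [0.2, -0.5, 0.2]
finger_gap: -0.2
```

View pics/w4.png

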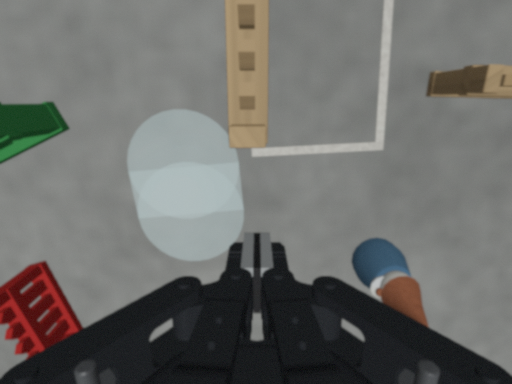

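View pics/sc4.png

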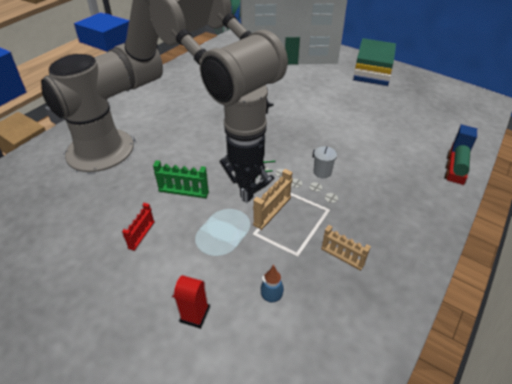

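The fence stands beside the tape. In the wrist view the near end is at (229..266,147) and the tape's lower right corner is at (384,149). Measuring.

```bash
python3 - <<'E'
from h import *
np.set_printoptions(precision=1,suppress=True)
T=np.load("T4.npy"); print(bot.state()['tool_pos'])
print(plane("wrist",[(229.5,147),(266.5,147)],95,T),plane("wrist",[(226,5),(269,5),(228,110),(269,110)],74,T),plane("wrist",[(384,149.5),(252,157)],0,T))
a=cv2.imread("pics/sc4.png"); cv2.imwrite("pics/sc4c.png",cv2.resize(a[150:270,220:380],(800,600),interpolation=2))
E
```

```text
[593.1 -23.6 140.2]
[[579.8  22.3]
 [603.8  22.1]] [[578.7 109.1]
 [606.  108.9]
 [577.8  44.9]
 [606.3  44.7]] [[722.3   4.7]
 [593.2  -1.6]]
```

View pics/sc4c.png

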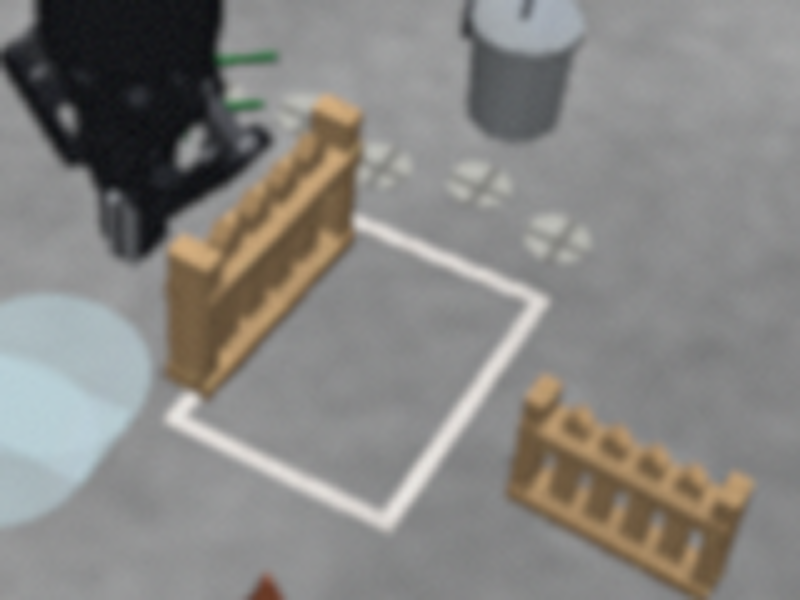

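The fence centre is ≈(592,92), i.e. tape-frame y ≈0, upright and parallel within ~3°. Now I go round to the pond side, turning so the pushing face faces +x.

```bash
python3 -m creep '[[[0,-0.3,0,0.05],[0,-0.65,0,0.15],[0,-0.68,0,0.27],[0.3,-0.68,0,0.38],[0.6,-0.68,0,0.5],[1,-0.68,0,0.6],[1,-0.68,0,0.72],[1,-0.68,0,0.84],[1,-0.68,0,0.95],[1,-0.68,0,0.995],[1,-0.68,0,0.995],[1,-0.68,0,0.995]]]'
```

```text
clock: 10.12
tool_pos: [525.4, 76.6, 139.6]
eef_rot: [-3.141, 0.005, 0.001]
wrist_force: [0.1, 0.5, 0.2]
finger_gap: 0.2
```

```bash
python3 -m creep '[[[0,-0.155,0.4,0],[0,-0.155,0.765,0],[0.1,-0.155,0.765,0],[0.25,-0.155,0.765,0],[0.25,-0.155,0.765,0]]]'
python3 - <<'E'
from h import *
for n in("scene","side","wrist"): cv2.imwrite(f"pics/{n}5.png",get_image(n)[:,:,::-1])
a=cv2.imread("pics/scene5.png")[130:280,180:380];b=cv2.imread("pics/side5.png")[130:280,170:370]
cv2.imwrite("pics/c5.png",cv2.resize(np.hstack([a,b]),(800,300),interpolation=2))
E
```

```text
clock: 10.75
tool_pos: [552.2, 91.9, 64.5]
eef_rot: [-3.141, 0.002, 0.001]
wrist_force: [0.9, -0.0, -0.0]
finger_gap: -0.0
```

View pics/c5.png

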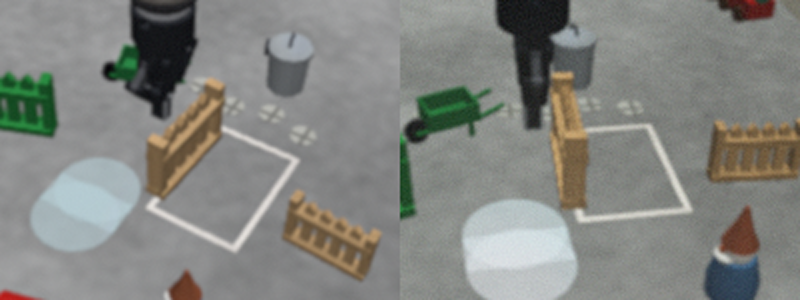

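View pics/wrist5.png

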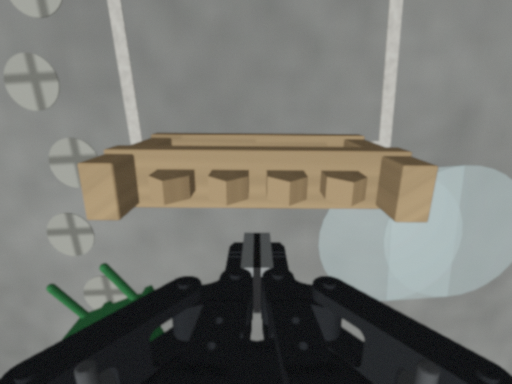

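The fingers are centred on the fence (column 257 against the fence's mid 259), with the tip at rail height and the tape beyond. Pushing slowly.

```bash
python3 -m creep '[[[0.08,0,0,0],[0.12,0,0,0],[0.16,0,0,0],[0.2,0,0,0],[0.24,0,0,0],[0.28,0,0,0],[0.32,0,0,0],[0.34,0,0,0],[0.34,0,0,0]]]'
python3 - <<'E'
from h import *
b=get_image("side")[:,:,::-1];a=get_image("scene")[:,:,::-1]
cv2.imwrite("pics/c6.png",cv2.resize(np.hstack([a[130:280,180:380],b[130:280,170:370]]),(800,300),interpolation=2))
E
```

```text
clock: 12.02
tool_pos: [584.2, 92.1, 63.6]
eef_rot: [-3.141, 0.004, 0.001]
wrist_force: [0.1, 0.1, -0.2]
finger_gap: -0.1
```

View pics/c6.png

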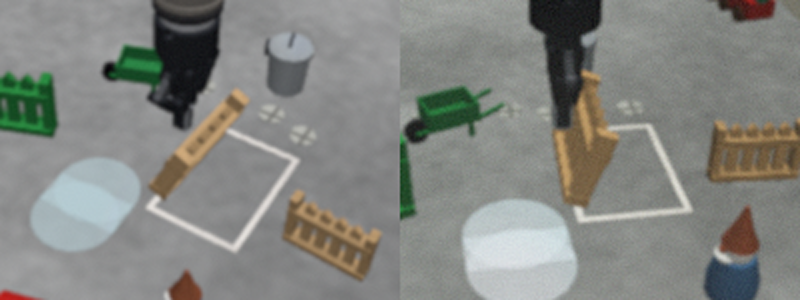

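The fence is tilting about its far edge, with the foot staying put. Continuing gently.

```bash
python3 -m creep '[[[0.03,0,0,0],[0.06,0,0,0],[0.09,0,0,0],[0.12,0,0,0],[0.12,0,0,0],[0.12,0,0,0],[0.12,0,0,0]]]'
python3 - <<'E'
from h import *
b=get_image("side")[:,:,::-1];a=get_image("scene")[:,:,::-1]
cv2.imwrite("pics/c7.png",cv2.resize(np.hstack([a[130:280,180:380],b[130:280,170:370]]),(800,300),interpolation=2))
E
```

```text
clock: 13.0
tool_pos: [595.9, 92.1, 63.5]
eef_rot: [-3.141, 0.004, 0.001]
wrist_force: [0.1, -0.9, -0.6]
finger_gap: -0.2
```

View pics/c7.png

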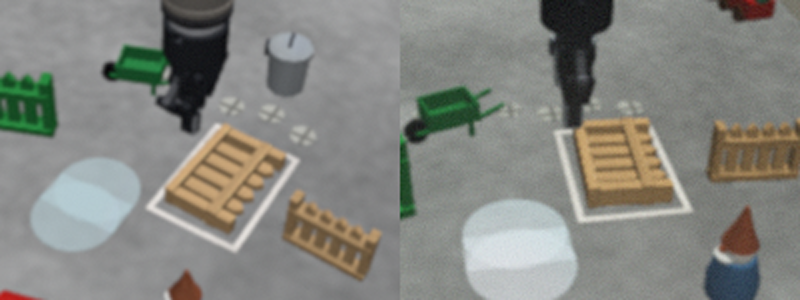

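It has fallen flat inside the tape. I back off, rise and check from above.

```bash
python3 -m creep '[[[-0.2,0,-0.3,0],[-0.5,0,-0.8,0],[-0.7,0,-1,0],[-0.7,0,-1,0]]]' && python3 -m creep '[[[0,0,-0.4,0],[0,0,-0.6,0],[0,0,-0.6,0],[0,0,-0.6,0]]]'
python3 - <<'E'
from h import *
T=wristT(); np.save("T8.npy",T); cv2.imwrite("pics/w8.png",get_image("wrist")[:,:,::-1])
a=get_image("scene")[:,:,::-1]; b=get_image("side")[:,:,::-1]
cv2.imwrite("pics/sc8.png",a); cv2.imwrite("pics/sc8c.png",cv2.resize(a[150:270,220:380],(800,600),interpolation=2))
for n,f in(("scene",a),("side",b)):
    d=cv2.absdiff(cv2.imread(f"pics/{n}0.png"),f).max(2)
    # bystander regions: shift estimate by phase correlation
    R={"scene":dict(letterbox=(165,268,55,65),gnome=(252,258,40,48),bin=(308,140,36,44),barrow=(228,148,50,30)),
       "side":dict(letterbox=(270,275,65,90),gnome=(315,228,42,60),bin=(240,138,34,42),barrow=(168,170,54,34))}[n]
    for k,(x,y,w,h) in R.items():
        g=[cv2.cvtColor(q[y:y+h,x:x+w].copy(),6).astype(np.float32) for q in(cv2.imread(f"pics/{n}0.png"),f)]
        print(n,k,np.round(cv2.phaseCorrelate(g[0],g[1],cv2.createHanningWindow((w,h),5))[0],2))
E
```

```text
clock: 13.6
tool_pos: [526.5, 92.1, 165.8]
eef_rot: [-3.141, 0.001, 0.002]
wrist_force: [0.3, 0.0, -0.3]
finger_gap: -0.1
clock: 14.1
tool_pos: [526.1, 92.0, 223.9]
eef_rot: [-3.141, 0.004, 0.002]
wrist_force: [-0.3, -0.2, -0.8]
finger_gap: -0.0
scene letterbox [-0.04 -0.01]
scene gnome [-0.04 -0.06]
scene bin [0.08 0.35]
scene barrow [ 0.16 -0.15]
side letterbox [ 0.05 -0.07]
side gnome [ 0.46 -0.04]
side bin [-0.02  0.41]
side barrow [-0.08  0.21]
```

View pics/w8.png

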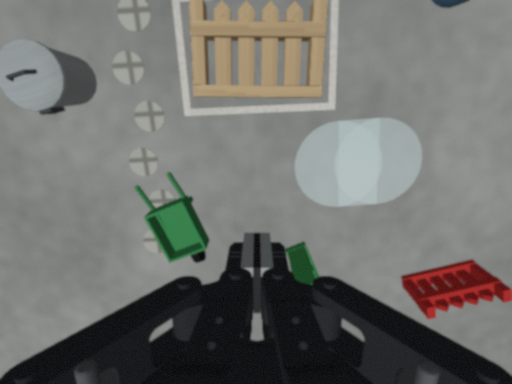

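View pics/sc8c.png

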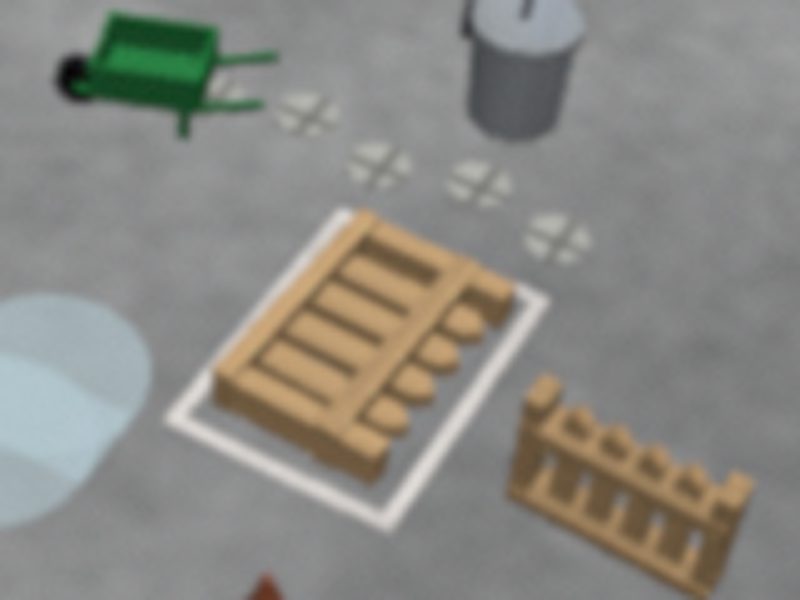

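The fence lies flat within all four tape sides. The bystanders show image shifts below 0.5 px. One quick number check, then I hand in.

```bash
python3 - <<'E'
from h import *
from workcell import order
np.set_printoptions(precision=1,suppress=True)
T=np.load("T8.npy")
f=plane("wrist",[(193,97),(323,96.5)],28,T); t=plane("wrist",[(185,116),(336,109)],0,T)
print(f,t)
ux=(t[0]-t[1]);L=np.hypot(*ux);uy=ux/L;n=np.array([uy[1],-uy[0]])
c=t.mean(0)+64*n
print("len",L,"fence yaw rel",np.arctan2(*(f[0]-f[1]))-np.arctan2(*ux))
d=f-c; print("foot x",d@n,"y",d@uy,"top x",d@n+95)
order.hand_in(); print(bot.state()['clock'])
E
```

```text
[[606.2 161.4]
 [607.   19.7]] [[584.7 178.2]
 [593.2  -2.8]]
len 181.12218475268816 fence yaw rel 0.041246689006788226
foot x [-43.3 -49.2] y [ 72.9 -68.8] top x [51.7 45.8]
the job is handed in; nothing more can be done
the job is handed in; nothing more can be done
```

The larger tan fence is lying flat inside the tape, and I handed the job in at about 14 s of the 42 s allowed; no verdict was reported.

I pushed its −y end with the shut fingertips, sliding it about 82 mm upright until it stood beside the middle of the rectangle. Then I tipped it over with a slow push on the middle of the top rail from the pond side.

**Last checks, in the tape's frame:**

| | Measured (mm) | Limit (mm) |
|---|---|---|
| Feet, x | −43 and −49 | ±64 |
| Ends, y | +73 and −69 | ±90 |
| Top corners, x (feet + 95) | 52 and 46 | ±64 |

- **Alignment:** the fence is about 2.4° off the tape's axis.
- **Bystanders:** the letterbox, gnome, bin and wheelbarrow moved less than 0.5 px in both fixed views.
- **Robot:** the hand was clear of everything at hand-in.

**Problem on the way:** during the first push I read 5.7 N upward at the wrist, probably the gripper rubbing the post top. I raised the tool 8 mm and the force went away. No check failed or disagreed beyond 2–3 mm between cameras.

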